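# Open the parts case with the pop-out T-handle

## Task

Open the blue sliding cover of the grey movement case: press its red release button gently, only until the black T-handle pops out, then turn the handle counterclockwise (seen from above), hold it turned against its spring and slide the cover by it fully open. Never drag the cover hard against its catch, and let go at the end. Leave the loupe, the oil pot and the parts tin beside the case undisturbed.

Things in the scene. Friction and masses are not known exactly. Their poses are not given: they have to be found in the camera images.
- case: grey case fixed to the worktop, 136 x 248 x 49 mm (its x, y, z). Origin: centre of the underside. Its +y axis is the direction in which the cover opens, its -x long side (towards the robot) carries the steel catch block. The cover stands on it at the -y end.
- button_collar (a point): centre of the aluminium collar round the red button, at the cover's top face (80 mm up); axes as the case's. The 19 mm red cap stands 8 to 20 mm above it, set differently each time and not measured: feel for it. It goes straight down on a spring (2 N, then 700 N/m), frees the handle about 4 mm down (about 5.3 N), hard stop 7 mm down, springs back and need not be held after.
- tee_bar (a point): centre of the T-handle's black bar, 14 wide, 60 long (point y), 12 mm high; the point turns with it. Pushed in it lies along the case's y, flush with the cover's top in a 21 mm wide dish, and cannot be gripped or turned. Popped out its centre is 16 mm and its underside 10 mm above the cover's flat top (50 mm to each side of the bar's axis): grip it across its width from above.
- handle_out (a joint): how far the T-handle has come out of the cover: 0 pushed in and caught, 0.022 m fully out. A spring of 3 to 5.5 N drives it out once the button frees it, and it stays out.
- handle_turn (a joint): angle of the T-handle and of the brass cam under it, rad: 0 latched, grows counterclockwise seen from above, stop at 1.15. A spring turns it back when let go (0.05 N m at 0, 0.19 N m at the stop). The cam clears the catch at about 0.75; below that the cover slides by no more than about 2 mm.
- shutter (a joint): how far the blue cover (100 x 116 x 34 mm, underside 46 mm above the worktop) is slid along the case's +y, m: 0 shut, 0.085 fully open (stop). About 3 N of friction; it stays where it is left. Hold the handle turned for the first 30 mm, until the cam is past the catch. On the cover the button lies 56 mm from the handle's axis, towards the case's -y.
- strike: steel catch block, 14 x 11 x 16 mm, fixed on the case's -x edge just on the +y side of the brass cam's tip (1.5 mm gap). Origin: centre of its underside, 46 mm above the worktop.
- loupe_mid (a point): centre of a loose black eye loupe, 38 mm across, 32 mm high, beside the case
- oil_pot_mid (a point): centre of a loose black oil pot with blue cap, 37 mm across, 32 mm high, beside the case
- tin_mid (a point): centre of a loose round parts tin, 36 mm across, 16 mm high, beside the case
- button: the plunger under the red cap (and the cap on it). Its origin is 34 mm below button_collar and sinks as the button is pressed; it does not show how high the cap is set. The mechanism is fine: more than 15 N on the cap harms it, so stop pressing as soon as the handle pops.

How it is judged (in metres and radians):
On the way, in this order (a step that is already met when the one before it is completed fails the run):
1. the T-handle has popped out, with the cover still shut (value of joint handle_out above 0.016 m and value of joint shutter below 0.006 m), for 0.2 s.
2. the popped-out handle is turned far enough to free the cam (value of joint handle_turn above 0.72 rad and value of joint shutter below 0.03 m), for 0.1 s.
At the end, for the whole second after the job is handed in: The cover is slid open by at least 75 of its 85 mm and at rest, the T-handle is out (more than 16 mm), and loupe, oil pot and tin stand within 15 mm of where they were (value of joint shutter above 0.075 m and velocity of joint shutter below 0.005 m/s and value of joint handle_out above 0.016 m and distance of each of loupe_mid, oil_pot_mid, tin_mid from where it was at the start of the episode below 0.015 m); the robot touches nothing.
It fails at once if the release button pressed with more than 15 N (contact force between button and anything else above 15 N).
It fails at once if more than 20 N put on the case, its cover, button or handle while the handle is still in (contact force between case and anything else above 20 N and value of joint handle_out below 0.006 m).
It fails at once if the cam dragged against its catch with more than 20 N (contact force between strike and anything else above 20 N).
It fails at once if loupe, oil pot or parts tin knocked away by 15 mm (distance of any of loupe_mid, oil_pot_mid, tin_mid from where it was at the start of the episode above 0.015 m).
It also fails if it takes over 48 s, if anything falls off the work surface, if the arm or the gripper's body presses on something with over 40 N, if the wrist force passes 120 N, or if a joint passes its speed limit or range.

## Robot

A 7-joint arm with a two-finger parallel gripper is mounted at the origin on a cart in front of the work surface, level with it; the furniture and walls round the work are solid. World frame = base frame: x ahead of the robot, y to its left, z up, the work surface at z = 0. Lengths are in m, angles in degrees, forces in N, time in s.
With the tool pointing down it reaches from about 0.425 to 0.95 m from the base axis. Payload 4.7 kg.
Tool frame: the origin (TCP) lies on the centre line of the jaws, within the pads' length; the fingertips stand 25 mm ahead of it and the grasp point (between the pads) lies 6 mm ahead of it; z points along the fingers, y is the line along which they close (so a half turn about z gives the same grasp; the last joint's range is limited). The gripper opens to 85 mm and grips with 20 to 120 N. Pads are 22 mm wide; open, the fingers measure 114 mm over their backs; the gripper's body (76 mm by 85 mm) begins 54 mm behind the grasp point. The pads swing forward as they close: fully open they stand 13 mm farther back than shut.
Start: joints at [-71.098, 26.849, -2.785, 87.806, 1.381, 65.374, -4.715], TCP at [0.237, 0.632, 0.256] pointing down, gripper open.
Joint ranges: [-148.3, 148.3], [-19.14, 114.17], [-79.39, 73.82], [5.75, 140.21], [-59.74, 239.74], [12.07, 113.84], [-152.46, 152.46]. Speed limits (degrees/s): [147.25, 147.25, 180, 180, 180, 180, 180].

## Interface

Orientations are given as a 3x3 rotation matrix whose columns are the frame's x, y, z axes.
In Python, from plant import arm gives the robot as it stands. The module is installed in compiled form; this text tells all that it offers.
- The arm moves only by the tool move_arm, never from a script. Its argument "steps" is a list of rows, each an object with "claw": the gripper command: -1 is shut, 1 is fully open, values between are in proportion; "delta_pos": the shift along the tool's x, y, z in m, a list of three; "delta_rot": the turn, a rotation vector about the tool's x, y, z in rad, a list of three. In form: [{"claw": claw, "delta_pos": [dx, dy, dz], "delta_rot": [rx, ry, rz]}, ...]. A call has 1 to 5 rows; each row is the pose to reach, as a shift and turn from the pose commanded when the call began, along the tool's axes at that moment; what a row does not reach only later rows make up. A row lasts 1/8 s, in which the tool goes at most 62.5 mm and 10.7 degrees, less where a joint would pass 70% of its speed; a pose out of reach is approached as far as the arm can. A call with a gripper value outside its range is refused whole. The fingers move at their own pace and stop on an object; the grip force is fixed at half the most. Time passes only in rows, so rows that repeat a pose let the fingers close. It gives the time, the measured TCP pose, the force, the opening and the grip force at its end, in the units of the state.
- arm.read_state(): the state, without advancing time (a new reading comes with each control period).
- arm.capture(name): name is "side" or "top"; returns the picture (480x640x3 uint8, red, green, blue); there is no depth.
- arm.calibration(name): a dict with "mtx" (3x3 intrinsics, pixels), "dist_coeffs" ([k1, k2, p1, p2, k3] as OpenCV has them; the pictures are not rectified), "R" (3x3) and "t" (3): a world point X has camera coordinates R X + t. Camera axes: x right, y down, z forward; pixel columns grow to the right and rows downward; lengths in m; the calibration is good to about 2 mm. A picture is of the moment at which its call begins. calibration takes no time and is no camera call.
- arm.sign_off(): hands the job in; it is judged then, once.
The state is a dict: "clock": time; "qpos": joint angles; "qvel": joint speeds; "joint_torque": joint torques, N m; "ee_pos": TCP position; "ee_rot": TCP orientation; "ft_force": force on the tool from outside, world axes, zero at the start; "moment": the same for the moment, N m; "gripper_width": finger opening in m; "gripper_force": force on a finger pad.
Only numpy, scipy, OpenCV 4.12 (cv2) and the standard library are available. Lean on these libraries where they do the work, as an engineer would, in place of code of your own. Each camera call takes 0.05 s, during which the arm holds its last target. There are 200 camera calls.

## Working session

There is one attempt and no reset: what is moved stays moved. The work goes in short steps, Python scripts to look and compute and a tool call to move; the robot and the scene stay as the last step left them, time stands still between calls to the robot, and variables do not carry over. Pictures are saved under pics/ and viewed, at most 10 in all, crops included, and the job is handed in when it is done.

Besides the shell and the picture viewer there is one more tool, called by a JSON object that holds its "api" and its "payload". move_arm: Moves the arm, as the interface text tells. Its arguments: {"type":"object","properties":{"steps":{"type":"array","items":{"type":"object","properties":{"claw":{"type":"number"},"delta_pos":{"type":"array","items":{"type":"number"}},"delta_rot":{"type":"array","items":{"type":"number"}}}}}},"required":["steps"]}

```bash
mkdir -p pics
cat > h.py <<'E'
import numpy as np,cv2
from plant import arm
def ray(name,uv):
    c=arm.calibration(name);K=np.array(c["mtx"]);R=np.array(c["R"]);t=np.array(c["t"])
    n=cv2.undistortPoints(np.array([[uv]],float),K,np.array(c["dist_coeffs"]))[0,0]
    return -R.T@t, R.T@np.array([n[0],n[1],1.])
def onz(name,uv,z):
    o,d=ray(name,uv);return o+d*(z-o[2])/d[2]
def proj(name,X):
    c=arm.calibration(name);r=cv2.Rodrigues(np.array(c["R"]))[0]
    return cv2.projectPoints(np.array(X,float).reshape(-1,3),r,np.array(c["t"],float),np.array(c["mtx"]),np.array(c["dist_coeffs"]))[0][:,0]
def snap(name,f):
    im=arm.capture(name);cv2.imwrite("pics/"+f,im[:,:,::-1]);return im
E
python3 - <<'E'
from h import *
snap("top","t0.png");snap("side","s0.png")
s=arm.read_state();print(s["clock"],s["ee_pos"],s["ee_rot"],s["ft_force"],s["gripper_width"])
for n in("top","side"):
    o,d=ray(n,(320,240));print(n,o,d)
E
```

```text
0.1 [0.23684407 0.63157989 0.25536592] [[-9.36346111e-01  3.51077865e-01 -5.41976024e-04]
 [ 3.51078274e-01  9.36344614e-01 -1.67599388e-03]
 [-8.09280201e-05 -1.75958635e-03 -9.99998449e-01]] [-0.85040865 -0.5348173   0.21577573] 0.08545880750122077
top [ 0.40878264 -0.07963157  1.00839274] [ 0.08801035 -0.00426421 -0.99622469]
side [ 0.49876748 -0.96462684  0.63781375] [ 0.02374757  0.84695474 -0.53131044]
```

View pics/t0.png

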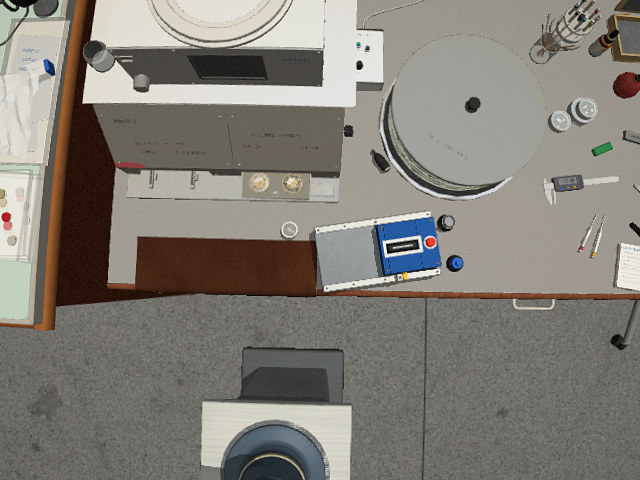

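View pics/s0.png

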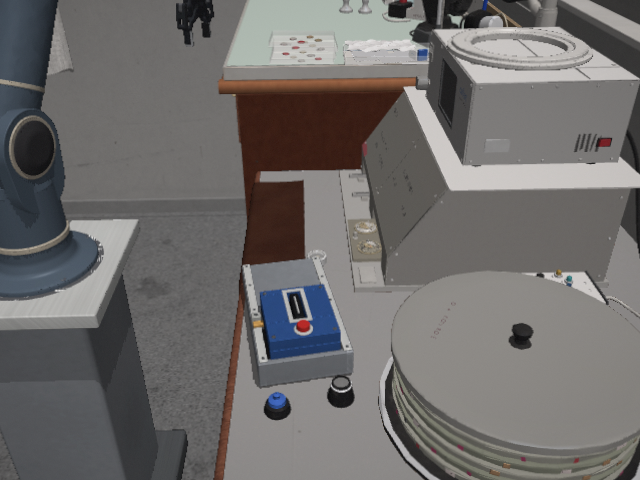

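Top view: case with blue cover at (408,246), red button (431,242), T-bar (404,245), loupe (447,223), oil pot (455,263), tin (289,230). Side view: button (303,327), bar (296,304).

Run:
```python
from h import *
for n in("top","side"):
    im=cv2.imread(f"pics/{n[0]}0.png");hsv=cv2.cvtColor(im,cv2.COLOR_BGR2HSV)
    x0,y0,x1,y1=(365,200,470,300) if n=="top" else (235,250,360,390)
    roi=np.zeros(hsv.shape[:2],np.uint8);roi[y0:y1,x0:x1]=255
    red=cv2.inRange(hsv,(0,150,90),(8,255,255))|cv2.inRange(hsv,(172,150,90),(180,255,255))
    for nm,m in(("red",red),("blue",cv2.inRange(hsv,(105,150,50),(125,255,255))),("dark",cv2.inRange(hsv,(0,0,0),(180,255,45)))):
        cs,_=cv2.findContours(m&roi,cv2.RETR_EXTERNAL,cv2.CHAIN_APPROX_NONE)
        for c in sorted(cs,key=cv2.contourArea)[::-1][:4]:
            if cv2.contourArea(c)<15: continue
            M=cv2.moments(c);uv=(M['m10']/M['m00'],M['m01']/M['m00'])
            z={"red":.094,"blue":.08,"dark":.08}[nm]
            print(n,nm,cv2.contourArea(c),np.round(uv,1),onz(n,uv,z).round(4))
            if n=="top" and cv2.contourArea(c)>60:
                P=np.array([onz(n,p[0],z)[:2] for p in c],np.float32);r=cv2.minAreaRect(P*1000);print("   rect mm",np.round(r[0],1),np.round(r[1],1),round(r[2],2))
im=cv2.imread("pics/t0.png");cv2.imwrite("pics/t0c.png",cv2.resize(im[195:305,305:475],None,fx=4.5,fy=4.5,interpolation=cv2.INTER_CUBIC))
im=cv2.imread("pics/s0.png");cv2.imwrite("pics/s0c.png",cv2.resize(im[245:395,235:360],None,fx=4,fy=4,interpolation=cv2.INTER_CUBIC))
```

```text
top red 51.0 [430.2 241.9] [ 0.4913 -0.3006  0.094 ]
top blue 1823.5 [408.8 245.7] [ 0.4839 -0.2606  0.08  ]
   rect mm [ 484.3 -258.9] [100.5 118.7] 9.81
top blue 93.0 [456.6 262.6] [ 0.4524 -0.3576  0.08  ]
   rect mm [ 452.5 -357.5] [22.  22.6] 1.14
top dark 85.0 [400.7 247. ] [ 0.4809 -0.2445  0.08  ]
   rect mm [ 482.7 -247.2] [17.5 63.2] 9.49
top dark 60.5 [450.4 264.1] [ 0.449  -0.3451  0.08  ]
   rect mm [ 450.3 -350.2] [30.8 26.3] 20.53
top dark 44.5 [441.2 224. ] [ 0.5293 -0.3263  0.08  ]
side red 103.0 [302.8 325.6] [ 0.493  -0.3165  0.094 ]
side blue 3311.5 [299.3 325.3] [ 0.488 -0.299  0.08 ]
side dark 232.5 [296.1 306.2] [ 0.4834 -0.256   0.08  ]
side dark 75.0 [265.8 341.5] [ 0.4426 -0.3314  0.08  ]
```

View pics/t0c.png

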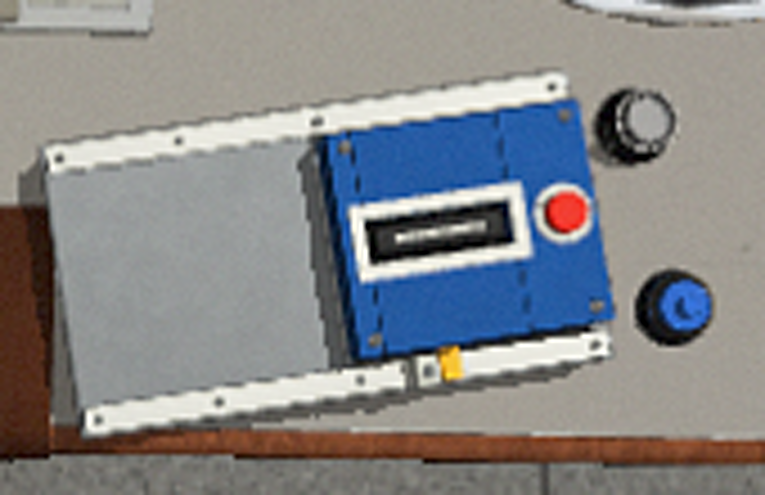

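View pics/s0c.png

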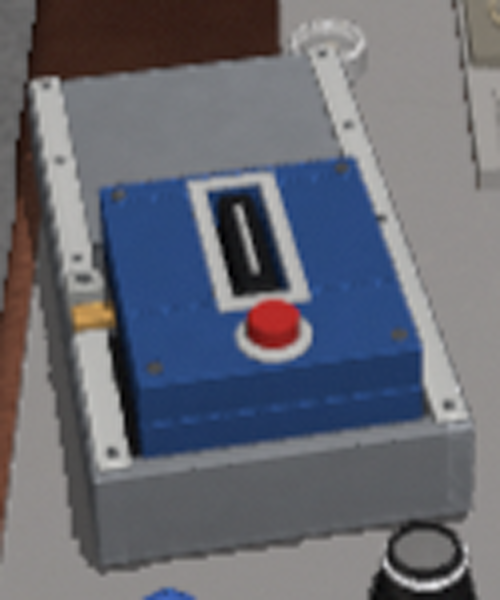

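The crops show the collar at crop (563,213), i.e. about top pixel (430.1,242.3). The white dish frame is centred at about top pixel (403,246.8), and the case is yawed about 9.7°.

```bash
cat >> h.py <<'E'
a=np.radians(9.7);cx=np.array([np.cos(a),np.sin(a),0]);cy=np.array([-np.sin(a),np.cos(a),0])
def go(P,az=None):
    s=arm.read_state();p=np.array(s["ee_pos"]);R=np.array(s["ee_rot"])
    print("clk",s["clock"],"pos",p.round(4),"yaz",np.degrees(np.arctan2(R[1,1],R[0,1])).round(2),"F",np.round(s["ft_force"],2),"M",np.round(s["moment"],2),"w",s["gripper_width"],"gf",s["gripper_force"])
    for q in np.atleast_2d(P): print(" target",q.round(4),"tool delta",(R.T@(q-p)).round(4))
E
python3 - <<'E'
from h import *
C=onz("top",(305+563/4.5,195+213/4.5),.08);T=onz("top",(403,246.8),.08)
S=onz("side",(235+274/4,245+334/4),.08);ST=onz("side",(235+246/4,245+241/4),.08)
print("collar",C,S,"bar",T,ST)
for A,B in((C,T),(S,ST)): d=B-A;print("dist",np.linalg.norm(d),d@cx,d@cy)
# case corners on top of rails z=.049
for n,c in(("L",(45,147)),("R",(565,72)),("LB",(85,437)),("RB",(610,355))): print(n,onz("top",(305+c[0]/4.5,195+c[1]/4.5),.049).round(4))
for n,uv in(("loupe",(447,223)),("pot",(455,263)),("tin",(289,230))): print(n,onz("top",uv,.03).round(3))
go([[.42,.42,.30],[.5,.1,.30],[.48,-.2,.25]])
E
```

```text
collar [ 0.49168844 -0.30369763  0.08      ] [ 0.4938053  -0.30612847  0.08      ] bar [ 0.48141507 -0.24902886  0.08      ] [ 0.48393178 -0.25384207  0.08      ]
dist 0.05562567849808348 -0.0009153966410119739 0.05561814593603216
dist 0.05321046706649786 -0.000922659606113137 0.053202467092101094
L [ 0.5187 -0.0728  0.049 ]
R [ 0.5599 -0.3121  0.049 ]
LB [ 0.3877 -0.0943  0.049 ]
RB [ 0.4299 -0.3333  0.049 ]
loupe [ 0.538 -0.352  0.03 ]
pot [ 0.454 -0.369  0.03 ]
tin [ 0.515 -0.018  0.03 ]
clk 0.1 pos [0.2368 0.6316 0.2554] yaz 69.45 F [-0.85 -0.53  0.22] M [-0.02 -0.02  0.05] w 0.08545880750122077 gf 0.0
 target [0.42 0.42 0.3 ] tool delta [-0.2458 -0.1339 -0.0444]
 target [0.5 0.1 0.3] tool delta [-0.433  -0.4054 -0.0439]
 target [ 0.48 -0.2   0.25] tool delta [-0.5196 -0.6933  0.0066]
```

{"api": "move_arm", "payload": {"steps": [{"claw":-1,"delta_pos":[-0.049,-0.027,-0.009],"delta_rot":[0,0,0.08]},{"claw":-1,"delta_pos":[-0.098,-0.054,-0.018],"delta_rot":[0,0,0.16]},{"claw":-1,"delta_pos":[-0.147,-0.08,-0.027],"delta_rot":[0,0,0.24]},{"claw":-1,"delta_pos":[-0.197,-0.107,-0.036],"delta_rot":[0,0,0.32]},{"claw":-1,"delta_pos":[-0.246,-0.134,-0.044],"delta_rot":[0,0,0.4]}]}}

```text
clock: 0.72
ee_pos: [0.4129, 0.4237, 0.2998]
ee_rot: [[-0.725, 0.688, -0.018], [0.688, 0.725, 0.008], [0.019, -0.006, -1.0]]
ft_force: [-49.7, 29.5, 0.2]
gripper_width: -0.0001
gripper_force: 25.8
```

Run:
```python
from h import *
go([[.5,.1,.30],[.48,-.2,.22]])
```

```text
clk 0.725 pos [0.4129 0.4237 0.2998] yaz 46.5 F [-49.74  29.53   0.19] M [ 5.78 10.38  0.59] w -9.846971427408853e-05 gf 25.830571989063174
 target [0.5 0.1 0.3] tool delta [-0.286  -0.1748 -0.0045]
 target [ 0.48 -0.2   0.22] tool delta [-0.4795 -0.4057  0.0733]
```

{"api": "move_arm", "payload": {"steps": [{"claw":-1,"delta_pos":[0,0,0],"delta_rot":[0,0,0]}]}}

```text
clock: 0.85
ee_pos: [0.4121, 0.4201, 0.3001]
ee_rot: [[-0.727, 0.687, -0.018], [0.687, 0.727, -0.002], [0.012, -0.014, -1.0]]
ft_force: [-19.7, -5.1, 11.7]
gripper_width: -0.0001
gripper_force: 9.8
```

{"api": "move_arm", "payload": {"steps": [{"claw":-1,"delta_pos":[0,0,0],"delta_rot":[0,0,0]},{"claw":-1,"delta_pos":[0,0,0],"delta_rot":[0,0,0]}]}}

```text
clock: 1.1
ee_pos: [0.4121, 0.42, 0.3001]
ee_rot: [[-0.729, 0.685, -0.016], [0.685, 0.729, -0.005], [0.008, -0.015, -1.0]]
ft_force: [-18.8, -5.5, 10.7]
gripper_width: 0.0001
gripper_force: 9.6
```

Run:
```python
from h import *
go([.5,.1,.3]);print(arm.read_state()["joint_torque"])
snap("side","s1.png")
```

```text
clk 1.1 pos [0.4121 0.42   0.3001] yaz 46.79 F [-18.82  -5.45  10.74] M [-1.19  3.73  0.04] w 0.00013336537629931138 gf 9.593769070197595
 target [0.5 0.1 0.3] tool delta [-0.2832 -0.1731  0.0003]
[ 5.58945939e+00 -3.38658750e+01  6.39635414e+00 -2.70901394e+01
  2.53837198e+00 -4.81432155e+00 -1.53029733e-02]
```

View pics/s1.png

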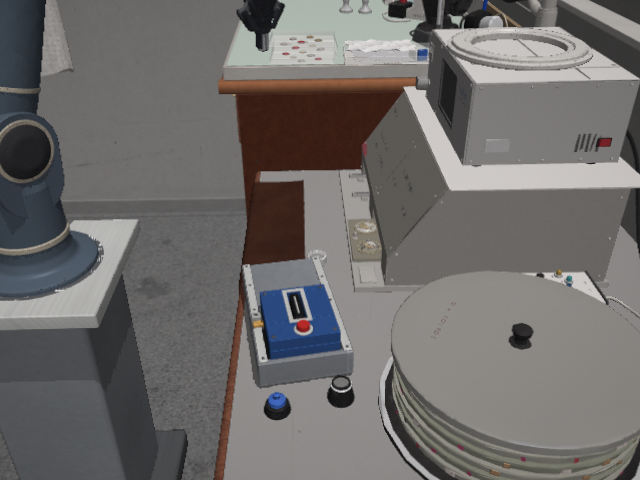

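The side view shows the shut fingertips at (263,45), but a steady -19 N in x means something on the arm is touching the instrument, probably at the protruding eyepiece. I'll back off towards the base and go round at a smaller radius.

Run:
```python
from h import *
go([[.37,.38,.30],[.35,.36,.3],[.39,.28,.3],[.43,.2,.3]])
```

```text
clk 1.15 pos [0.4121 0.4201 0.3001] yaz 46.8 F [-19.09  -5.52  11.17] M [-1.16  3.74  0.04] w -1.8138795341312563e-05 gf 9.588289124658331
 target [0.37 0.38 0.3 ] tool delta [ 0.0032 -0.058   0.001 ]
 target [0.35 0.36 0.3 ] tool delta [ 0.0041 -0.0863  0.0014]
 target [0.39 0.28 0.3 ] tool delta [-0.0798 -0.1172  0.0012]
 target [0.43 0.2  0.3 ] tool delta [-0.1637 -0.1481  0.0009]
```

{"api": "move_arm", "payload": {"steps": [{"claw":-1,"delta_pos":[0.002,-0.03,0],"delta_rot":[0,0,0]},{"claw":-1,"delta_pos":[0.003,-0.06,0],"delta_rot":[0,0,0]},{"claw":-1,"delta_pos":[0.004,-0.086,0],"delta_rot":[0,0,0.05]},{"claw":-1,"delta_pos":[0.004,-0.086,0],"delta_rot":[0,0,0.05]}]}}

```text
clock: 1.65
ee_pos: [0.3572, 0.3595, 0.3003]
ee_rot: [[-0.691, 0.723, -0.001], [0.723, 0.691, -0.0], [0.0, -0.001, -1.0]]
ft_force: [-0.2, -0.2, -0.7]
gripper_width: -0.0001
gripper_force: 0.0
```

Run:
```python
from h import *
go([[.39,.28,.3],[.43,.2,.3],[.46,.05,.3],[.47,-.1,.27]])
```

```text
clk 1.65 pos [0.3572 0.3595 0.3003] yaz 43.69 F [-0.21 -0.15 -0.69] M [-0.06 -0.04 -0.02] w -5.083604309333262e-05 gf 0.0
 target [0.39 0.28 0.3 ] tool delta [-0.0801 -0.0312  0.0003]
 target [0.43 0.2  0.3 ] tool delta [-0.1656 -0.0576  0.0003]
 target [0.46 0.05 0.3 ] tool delta [-0.2948 -0.1395  0.0003]
 target [ 0.47 -0.1   0.27] tool delta [-0.4102 -0.2359  0.0303]
```

{"api": "move_arm", "payload": {"steps": [{"claw":-1,"delta_pos":[-0.04,-0.016,0],"delta_rot":[0,0,0.05]},{"claw":-1,"delta_pos":[-0.08,-0.032,0],"delta_rot":[0,0,0.1]},{"claw":-1,"delta_pos":[-0.12,-0.05,0],"delta_rot":[0,0,0.15]},{"claw":-1,"delta_pos":[-0.16,-0.07,0],"delta_rot":[0,0,0.2]},{"claw":-1,"delta_pos":[-0.2,-0.1,0],"delta_rot":[0,0,0.25]}]}}

```text
clock: 2.28
ee_pos: [0.4255, 0.146, 0.3003]
ee_rot: [[-0.489, 0.872, 0.001], [0.872, 0.489, -0.0], [-0.001, 0.001, -1.0]]
ft_force: [1.0, 0.7, 0.8]
gripper_width: -0.0001
gripper_force: 0.0
```

Run:
```python
from h import *
go([[.44,.05,.3],[.45,-.1,.27],[.485,-.26,.2]])
```

```text
clk 2.275 pos [0.4255 0.146  0.3003] yaz 29.3 F [1.02 0.67 0.77] M [ 0.04 -0.06  0.01] w -0.00010653504601504374 gf 0.0
 target [0.44 0.05 0.3 ] tool delta [-0.0908 -0.0343  0.0004]
 target [ 0.45 -0.1   0.27] tool delta [-0.2265 -0.099   0.0304]
 target [ 0.485 -0.26   0.2  ] tool delta [-0.3831 -0.1469  0.1005]
```

{"api": "move_arm", "payload": {"steps": [{"claw":-1,"delta_pos":[-0.05,-0.02,0],"delta_rot":[0,0,0.07]},{"claw":-1,"delta_pos":[-0.1,-0.04,0],"delta_rot":[0,0,0.14]},{"claw":-1,"delta_pos":[-0.155,-0.065,0.01],"delta_rot":[0,0,0.21]},{"claw":-1,"delta_pos":[-0.21,-0.09,0.02],"delta_rot":[0,0,0.28]},{"claw":-1,"delta_pos":[-0.265,-0.115,0.03],"delta_rot":[0,0,0.342]}]}}

```text
clock: 2.9
ee_pos: [0.4546, -0.1426, 0.2703]
ee_rot: [[-0.168, 0.986, 0.002], [0.986, 0.168, -0.001], [-0.001, 0.002, -1.0]]
ft_force: [1.2, 0.1, -0.4]
gripper_width: 0.0001
gripper_force: 0.0
```

Run:
```python
from h import *
go([[.4925,-.3045,.16]])
```

```text
clk 2.9 pos [ 0.4546 -0.1426  0.2703] yaz 9.7 F [ 1.21  0.14 -0.36] M [ 0.05 -0.08  0.06] w 0.00010186856212771846 gf 0.0
 target [ 0.4925 -0.3045  0.16  ] tool delta [-0.1659  0.01    0.1105]
```

{"api": "move_arm", "payload": {"steps": [{"claw":-1,"delta_pos":[-0.05,0.003,0.02],"delta_rot":[0,0,0]},{"claw":-1,"delta_pos":[-0.1,0.006,0.05],"delta_rot":[0,0,0]},{"claw":-1,"delta_pos":[-0.145,0.009,0.08],"delta_rot":[0,0,0]},{"claw":-1,"delta_pos":[-0.166,0.01,0.11],"delta_rot":[0,0,0]},{"claw":-1,"delta_pos":[-0.166,0.01,0.11],"delta_rot":[0,0,0]}]}}

```text
clock: 3.52
ee_pos: [0.4906, -0.3039, 0.1577]
ee_rot: [[-0.167, 0.986, -0.005], [0.986, 0.167, -0.0], [0.001, -0.005, -1.0]]
ft_force: [0.4, 0.7, 0.5]
gripper_width: -0.0002
gripper_force: 0.0
```

Run:
```python
from h import *
go([[.4925,-.3045,.13]])
im=snap("top","t1.png");im2=snap("side","s2.png")
a=cv2.resize(im[200:300,370:480],None,fx=3.6,fy=3.6);b=cv2.resize(im2[245:395,235:360],(396,475))
cv2.imwrite("pics/c1.png",np.hstack([cv2.resize(a,(396,475)),b])[:,:,::-1])
```

```text
clk 3.525 pos [ 0.4906 -0.3039  0.1577] yaz 9.63 F [0.38 0.66 0.47] M [0.03 0.04 0.05] w -0.00021460923740782546 gf 0.0
 target [ 0.4925 -0.3045  0.13  ] tool delta [-0.001   0.0019  0.0277]
```

View pics/c1.png

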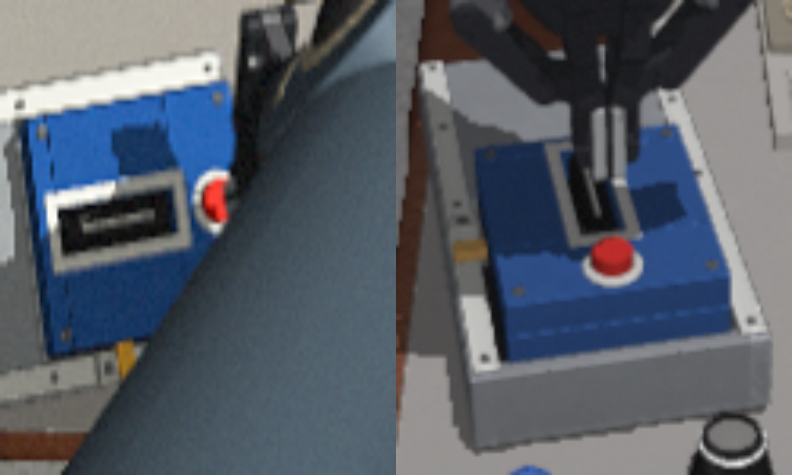

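Side crop: the shut fingertips are straight above the red cap with a few cm gap. I'll descend and feel for it.

{"api": "move_arm", "payload": {"steps": [{"claw":-1,"delta_pos":[-0.001,0.001,0.015],"delta_rot":[0,0,0]},{"claw":-1,"delta_pos":[-0.001,0.001,0.027],"delta_rot":[0,0,0]},{"claw":-1,"delta_pos":[-0.001,0.001,0.027],"delta_rot":[0,0,0]},{"claw":-1,"delta_pos":[-0.001,0.001,0.027],"delta_rot":[0,0,0]}]}}

```text
clock: 4.12
ee_pos: [0.4927, -0.3032, 0.1335]
ee_rot: [[-0.169, 0.986, 0.0], [0.986, 0.169, -0.0], [-0.0, 0.0, -1.0]]
ft_force: [0.1, 0.7, 0.2]
gripper_width: -0.0
gripper_force: 0.0
```

{"api": "move_arm", "payload": {"steps": [{"claw":-1,"delta_pos":[0,0,0.003],"delta_rot":[0,0,0]},{"claw":-1,"delta_pos":[0,0,0.005],"delta_rot":[0,0,0]},{"claw":-1,"delta_pos":[0,0,0.005],"delta_rot":[0,0,0]}]}}

```text
clock: 4.5
ee_pos: [0.4925, -0.3032, 0.1281]
ee_rot: [[-0.169, 0.986, -0.0], [0.986, 0.169, 0.0], [0.0, -0.0, -1.0]]
ft_force: [0.4, -0.0, -0.6]
gripper_width: 0.0001
gripper_force: 0.0
```

{"api": "move_arm", "payload": {"steps": [{"claw":-1,"delta_pos":[0,0,0.002],"delta_rot":[0,0,0]},{"claw":-1,"delta_pos":[0,0,0.002],"delta_rot":[0,0,0]}]}}

```text
clock: 4.75
ee_pos: [0.4925, -0.3032, 0.1261]
ee_rot: [[-0.169, 0.986, -0.0], [0.986, 0.169, 0.0], [0.0, -0.0, -1.0]]
ft_force: [-1.0, 0.1, 0.6]
gripper_width: -0.0004
gripper_force: 0.0
```

{"api": "move_arm", "payload": {"steps": [{"claw":-1,"delta_pos":[0,0,0.0015],"delta_rot":[0,0,0]},{"claw":-1,"delta_pos":[0,0,0.0015],"delta_rot":[0,0,0]}]}}

```text
clock: 5.0
ee_pos: [0.4925, -0.3032, 0.1246]
ee_rot: [[-0.169, 0.986, -0.0], [0.986, 0.169, 0.0], [0.0, -0.0, -1.0]]
ft_force: [0.3, -0.6, 0.8]
gripper_width: -0.0002
gripper_force: 0.0
```

{"api": "move_arm", "payload": {"steps": [{"claw":-1,"delta_pos":[0,0,0.002],"delta_rot":[0,0,0]},{"claw":-1,"delta_pos":[0,0,0.002],"delta_rot":[0,0,0]}]}}

```text
clock: 5.25
ee_pos: [0.4925, -0.3032, 0.1226]
ee_rot: [[-0.169, 0.986, -0.0], [0.986, 0.169, 0.0], [0.0, -0.0, -1.0]]
ft_force: [0.1, 0.2, 0.8]
gripper_width: -0.0003
gripper_force: 0.0
```

{"api": "move_arm", "payload": {"steps": [{"claw":-1,"delta_pos":[0,0,0.002],"delta_rot":[0,0,0]},{"claw":-1,"delta_pos":[0,0,0.002],"delta_rot":[0,0,0]}]}}

```text
clock: 5.5
ee_pos: [0.4925, -0.3032, 0.1206]
ee_rot: [[-0.169, 0.986, -0.0], [0.986, 0.169, 0.0], [0.0, -0.0, -1.0]]
ft_force: [-0.4, 0.4, 0.3]
gripper_width: 0.0001
gripper_force: 0.0
```

{"api": "move_arm", "payload": {"steps": [{"claw":-1,"delta_pos":[0,0,0.002],"delta_rot":[0,0,0]},{"claw":-1,"delta_pos":[0,0,0.002],"delta_rot":[0,0,0]}]}}

```text
clock: 5.75
ee_pos: [0.4925, -0.3031, 0.1186]
ee_rot: [[-0.169, 0.986, -0.0], [0.986, 0.169, 0.0], [0.0, -0.0, -1.0]]
ft_force: [0.3, -0.1, -0.9]
gripper_width: -0.0002
gripper_force: 0.0
```

{"api": "move_arm", "payload": {"steps": [{"claw":-1,"delta_pos":[0,0,0.002],"delta_rot":[0,0,0]},{"claw":-1,"delta_pos":[0,0,0.002],"delta_rot":[0,0,0]}]}}

```text
clock: 6.0
ee_pos: [0.4925, -0.3032, 0.1165]
ee_rot: [[-0.169, 0.986, -0.0], [0.986, 0.169, 0.0], [0.0, -0.0, -1.0]]
ft_force: [-0.6, 0.4, 0.7]
gripper_width: 0.0001
gripper_force: 0.0
```

{"api": "move_arm", "payload": {"steps": [{"claw":-1,"delta_pos":[0,0,0.002],"delta_rot":[0,0,0]},{"claw":-1,"delta_pos":[0,0,0.002],"delta_rot":[0,0,0]}]}}

```text
clock: 6.25
ee_pos: [0.4927, -0.3034, 0.115]
ee_rot: [[-0.169, 0.986, 0.0], [0.986, 0.169, 0.0], [-0.0, 0.0, -1.0]]
ft_force: [-0.5, -0.4, 2.6]
gripper_width: 0.0003
gripper_force: 1.0
```

{"api": "move_arm", "payload": {"steps": [{"claw":-1,"delta_pos":[0,0,0.0015],"delta_rot":[0,0,0]},{"claw":-1,"delta_pos":[0,0,0.0015],"delta_rot":[0,0,0]}]}}

```text
clock: 6.5
ee_pos: [0.4927, -0.3035, 0.1136]
ee_rot: [[-0.169, 0.986, 0.0], [0.986, 0.169, -0.0], [-0.0, 0.0, -1.0]]
ft_force: [-0.6, 1.1, 4.6]
gripper_width: -0.0
gripper_force: 2.3
```

{"api": "move_arm", "payload": {"steps": [{"claw":-1,"delta_pos":[0,0,0.001],"delta_rot":[0,0,0]},{"claw":-1,"delta_pos":[0,0,0.001],"delta_rot":[0,0,0]}]}}

```text
clock: 6.75
ee_pos: [0.4928, -0.3034, 0.1126]
ee_rot: [[-0.169, 0.986, 0.001], [0.986, 0.169, -0.0], [-0.0, 0.001, -1.0]]
ft_force: [-1.8, 0.2, 4.9]
gripper_width: -0.0001
gripper_force: 2.5
```

{"api": "move_arm", "payload": {"steps": [{"claw":-1,"delta_pos":[0,0,0.001],"delta_rot":[0,0,0]},{"claw":-1,"delta_pos":[0,0,0.001],"delta_rot":[0,0,0]}]}}

```text
clock: 7.0
ee_pos: [0.4928, -0.3034, 0.1115]
ee_rot: [[-0.169, 0.986, 0.0], [0.986, 0.169, -0.0], [-0.0, 0.0, -1.0]]
ft_force: [-1.0, 1.3, 3.3]
gripper_width: 0.0001
gripper_force: 2.1
```

Run:
```python
from h import *
go([[.4925,-.3045,.13]])
im2=snap("side","s3.png");cv2.imwrite("pics/c2.png",cv2.resize(im2[245:395,235:360],(500,600))[:,:,::-1])
```

```text
clk 7.0 pos [ 0.4928 -0.3034  0.1115] yaz 9.74 F [-0.95  1.27  3.31] M [0.06 0.1  0.02] w 8.233556638888774e-05 gf 2.149092201143503
 target [ 0.4925 -0.3045  0.13  ] tool delta [-0.0011 -0.0004 -0.0185]
```

View pics/c2.png

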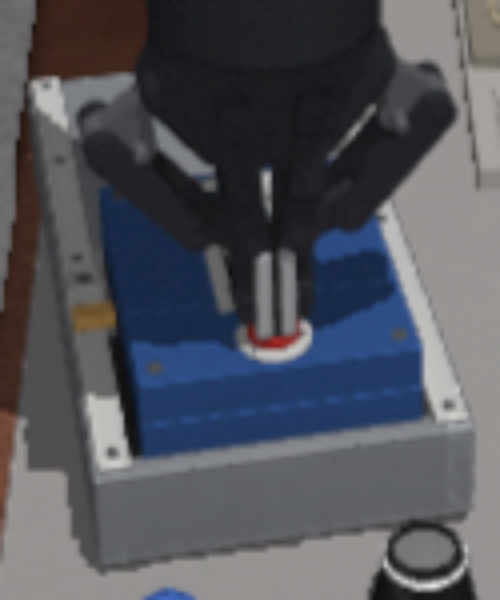

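The fingers are on the cap at crop (275,340), but they hide the handle. One more small press.

{"api": "move_arm", "payload": {"steps": [{"claw":-1,"delta_pos":[0,0,0.001],"delta_rot":[0,0,0]},{"claw":-1,"delta_pos":[0,0,0.001],"delta_rot":[0,0,0]}]}}

```text
clock: 7.3
ee_pos: [0.4927, -0.3034, 0.1103]
ee_rot: [[-0.169, 0.986, 0.0], [0.986, 0.169, -0.0], [-0.0, 0.0, -1.0]]
ft_force: [-0.5, -0.1, 5.5]
gripper_width: -0.0002
gripper_force: 2.5
```

Run:
```python
from h import *
go([[.4925,-.3045,.13]])
for n in("t1","s3"): pass
a=snap("top","t3.png");b=cv2.cvtColor(cv2.imread("pics/t1.png"),cv2.COLOR_BGR2RGB)
d=cv2.absdiff(a,b)[235:262,385:415].max(2);print(d.max(),(d>40).sum())
```

```text
clk 7.3 pos [ 0.4927 -0.3034  0.1103] yaz 9.74 F [-0.46 -0.1   5.54] M [ 0.05  0.11 -0.03] w -0.0002142606259980896 gf 2.534094527363777
 target [ 0.4925 -0.3045  0.13  ] tool delta [-0.001  -0.0004 -0.0197]
130 86
```

{"api": "move_arm", "payload": {"steps": [{"claw":-1,"delta_pos":[0,0,-0.02],"delta_rot":[0,0,0]},{"claw":-1,"delta_pos":[0,0,-0.06],"delta_rot":[0,0,0]},{"claw":-0.15,"delta_pos":[0,0,-0.09],"delta_rot":[0,0,0]},{"claw":-0.15,"delta_pos":[0,0,-0.09],"delta_rot":[0,0,0]}]}}

```text
clock: 7.85
ee_pos: [0.4936, -0.3042, 0.2032]
ee_rot: [[-0.169, 0.986, 0.005], [0.986, 0.169, -0.002], [-0.003, 0.004, -1.0]]
ft_force: [-0.7, 0.0, -0.3]
gripper_width: 0.0352
gripper_force: 0.0
```

Run:
```python
from h import *
im=snap("top","t4.png");im2=snap("side","s4.png")
a=cv2.resize(im[200:300,370:480],None,fx=3.6,fy=3.6);b=cv2.resize(im2[245:395,235:360],(396,475))
cv2.imwrite("pics/c3.png",np.hstack([cv2.resize(a,(396,475)),b])[:,:,::-1])
T=np.array([.483,-.250,.109]);go([T+[0,0,.04],T])
```

```text
clk 7.95 pos [ 0.4923 -0.3029  0.2003] yaz 9.75 F [-0.21  0.68 -0.23] M [ 0.03 -0.    0.  ] w 0.03626905537310389 gf 0.0
 target [ 0.483 -0.25   0.149] tool delta [ 0.0537 -0.0003  0.0513]
 target [ 0.483 -0.25   0.109] tool delta [ 0.0536 -0.0003  0.0913]
```

View pics/c3.png

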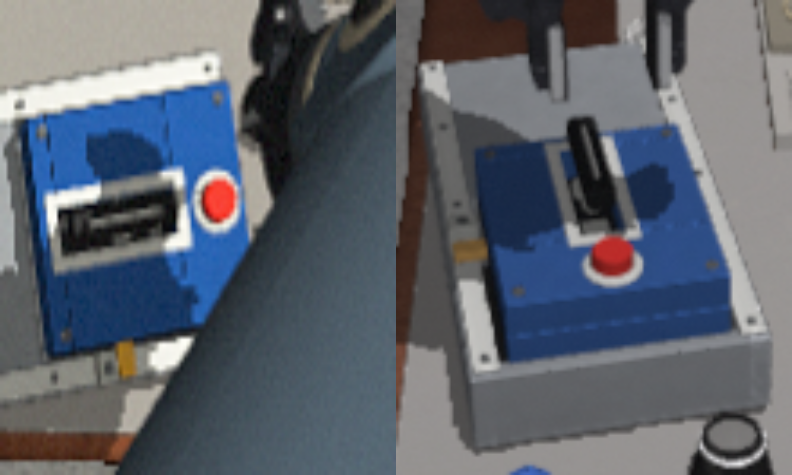

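The handle has popped out: in the side crop the bar is raised at (592,165) above its dish. I'll grip it now.

{"api": "move_arm", "payload": {"steps": [{"claw":-0.15,"delta_pos":[0.03,0,0],"delta_rot":[0,0,0]},{"claw":-0.15,"delta_pos":[0.054,0,0.02],"delta_rot":[0,0,0]},{"claw":-0.15,"delta_pos":[0.054,0,0.05],"delta_rot":[0,0,0]},{"claw":-0.15,"delta_pos":[0.054,0,0.05],"delta_rot":[0,0,0]}]}}

```text
clock: 8.45
ee_pos: [0.4814, -0.2486, 0.1476]
ee_rot: [[-0.17, 0.985, -0.007], [0.986, 0.17, 0.002], [0.003, -0.006, -1.0]]
ft_force: [0.6, -0.4, -0.3]
gripper_width: 0.0362
gripper_force: 0.0
```

{"api": "move_arm", "payload": {"steps": [{"claw":-0.15,"delta_pos":[0,0,0.015],"delta_rot":[0,0,0]},{"claw":-0.15,"delta_pos":[0,0,0.03],"delta_rot":[0,0,0]},{"claw":-0.15,"delta_pos":[0,0,0.04],"delta_rot":[0,0,0]},{"claw":-0.15,"delta_pos":[0,0,0.04],"delta_rot":[0,0,0]}]}}

```text
clock: 8.95
ee_pos: [0.483, -0.25, 0.1094]
ee_rot: [[-0.169, 0.986, -0.002], [0.986, 0.169, 0.001], [0.001, -0.002, -1.0]]
ft_force: [0.2, 0.8, -0.6]
gripper_width: 0.0363
gripper_force: 0.0
```

Run:
```python
from h import *
go([[.483,-.2495,.11]])
```

```text
clk 8.95 pos [ 0.483  -0.25    0.1094] yaz 9.72 F [ 0.21  0.8  -0.64] M [-0.03  0.01 -0.05] w 0.0363055815818925 gf 0.0
 target [ 0.483  -0.2495  0.11  ] tool delta [ 0.0005  0.0001 -0.0006]
```

Now I'll close the claw on the bar.

{"api": "move_arm", "payload": {"steps": [{"claw":-0.5,"delta_pos":[0,0,0],"delta_rot":[0,0,0]},{"claw":-1,"delta_pos":[0,0,0],"delta_rot":[0,0,0]},{"claw":-1,"delta_pos":[0,0,0],"delta_rot":[0,0,0]},{"claw":-1,"delta_pos":[0,0,0],"delta_rot":[0,0,0]}]}}

```text
clock: 9.45
ee_pos: [0.484, -0.2503, 0.1108]
ee_rot: [[-0.169, 0.986, 0.001], [0.986, 0.169, -0.0], [-0.001, 0.001, -1.0]]
ft_force: [0.7, -1.0, 2.2]
gripper_width: 0.0123
gripper_force: 60.6
```

{"api": "move_arm", "payload": {"steps": [{"claw":-1,"delta_pos":[0,0.001,0],"delta_rot":[0,0,-0.1]},{"claw":-1,"delta_pos":[0,0.001,0],"delta_rot":[0,0,-0.22]},{"claw":-1,"delta_pos":[0,0.001,0],"delta_rot":[0,0,-0.34]},{"claw":-1,"delta_pos":[0,0.001,0],"delta_rot":[0,0,-0.46]},{"claw":-1,"delta_pos":[0,0.001,0],"delta_rot":[0,0,-0.5]}]}}

```text
clock: 10.07
ee_pos: [0.4851, -0.2499, 0.1107]
ee_rot: [[-0.621, 0.784, 0.002], [0.784, 0.621, 0.0], [-0.001, 0.001, -1.0]]
ft_force: [1.0, 0.6, 2.0]
gripper_width: 0.0124
gripper_force: 60.6
```

Run:
```python
from h import *
go([[.484,-.25,.11]]);print(arm.read_state()["qpos"])
```

```text
clk 10.075 pos [ 0.4851 -0.2499  0.1107] yaz 38.41 F [1.03 0.59 2.05] M [ 0.12 -0.31 -0.09] w 0.012434958433579073 gf 60.64658582210541
 target [ 0.484 -0.25   0.11 ] tool delta [ 0.0005 -0.0009  0.0007]
[  2.85429602  26.57413132  25.82900904 114.59585739 -16.89582083
  42.34345543  77.31431118]
```

{"api": "move_arm", "payload": {"steps": [{"claw":-1,"delta_pos":[0,0,0],"delta_rot":[0,0,-0.12]},{"claw":-1,"delta_pos":[0,0,0],"delta_rot":[0,0,-0.24]},{"claw":-1,"delta_pos":[0,0,0],"delta_rot":[0,0,-0.36]},{"claw":-1,"delta_pos":[0,0,0],"delta_rot":[0,0,-0.46]},{"claw":-1,"delta_pos":[0,0,0],"delta_rot":[0,0,-0.46]}]}}

```text
clock: 10.7
ee_pos: [0.4856, -0.2491, 0.1106]
ee_rot: [[-0.904, 0.428, 0.002], [0.428, 0.904, 0.001], [-0.002, 0.002, -1.0]]
ft_force: [2.9, 2.8, 2.9]
gripper_width: 0.0123
gripper_force: 60.6
```

Run:
```python
from h import *
P=np.array(arm.read_state()["ee_pos"])
go([P+cy*.015,P+cy*.04,P+cy*.083]);print(arm.read_state()["qpos"][6])
im=snap("side","s5.png");cv2.imwrite("pics/c4.png",cv2.resize(im[245:395,235:360],(500,600))[:,:,::-1])
```

```text
clk 10.7 pos [ 0.4856 -0.2491  0.1106] yaz 64.67 F [2.93 2.83 2.91] M [ 0.63 -0.78 -0.05] w 0.012276080315962012 gf 60.61537027359009
 target [ 0.4831 -0.2344  0.1106] tool delta [0.0086 0.0123 0.    ]
 target [ 0.4789 -0.2097  0.1106] tool delta [0.023  0.0328 0.    ]
 target [ 0.4717 -0.1673  0.1106] tool delta [0.0476 0.068  0.    ]
99.07204912170388
```

View pics/c4.png

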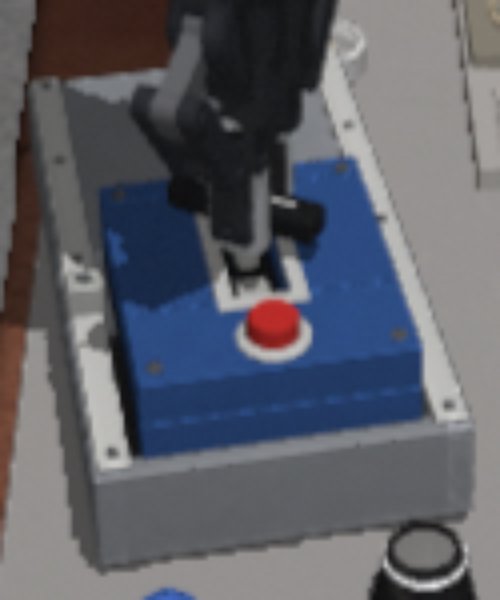

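The bar is gripped and turned about 55°, and the brass cam has left the slot by the catch (crop (95,320)). Next I'll slide a little and check the force.

{"api": "move_arm", "payload": {"steps": [{"claw":-1,"delta_pos":[0.0017,0.0025,0],"delta_rot":[0,0,0]},{"claw":-1,"delta_pos":[0.0034,0.005,0],"delta_rot":[0,0,0]},{"claw":-1,"delta_pos":[0.0057,0.0082,0],"delta_rot":[0,0,0]},{"claw":-1,"delta_pos":[0.0057,0.0082,0],"delta_rot":[0,0,0]}]}}

```text
clock: 11.25
ee_pos: [0.4842, -0.2413, 0.1109]
ee_rot: [[-0.904, 0.428, 0.004], [0.428, 0.904, -0.003], [-0.005, -0.001, -1.0]]
ft_force: [5.3, -1.8, 2.4]
gripper_width: 0.0125
gripper_force: 60.5
```

{"api": "move_arm", "payload": {"steps": [{"claw":-1,"delta_pos":[0.0057,0.0082,0],"delta_rot":[0,0,0]},{"claw":-1,"delta_pos":[0.0115,0.0164,0],"delta_rot":[0,0,0]},{"claw":-1,"delta_pos":[0.0172,0.0246,0],"delta_rot":[0,0,0]},{"claw":-1,"delta_pos":[0.023,0.0328,0],"delta_rot":[0,0,0]},{"claw":-1,"delta_pos":[0.0287,0.041,0],"delta_rot":[0,0,0]}]}}

```text
clock: 11.88
ee_pos: [0.4758, -0.1928, 0.1109]
ee_rot: [[-0.903, 0.429, 0.004], [0.429, 0.903, -0.004], [-0.006, -0.002, -1.0]]
ft_force: [5.2, -3.6, 1.2]
gripper_width: 0.0125
gripper_force: 60.4
```

Run:
```python
from h import *
P0=np.array([.4845,-.2495,.1108]);p=np.array(arm.read_state()["ee_pos"]);print("slid",(p-P0)@cy,(p-P0)@cx)
go([P0+cy*.0855])
```

```text
slid 0.05736803500990962 0.0010131479528329088
clk 11.875 pos [ 0.4758 -0.1928  0.1109] yaz 64.61 F [ 5.18 -3.63  1.18] M [-0.76 -1.14 -0.17] w 0.012499394873926472 gf 60.365813970565796
 target [ 0.4701 -0.1652  0.1108] tool delta [ 0.017   0.0224 -0.    ]
```

{"api": "move_arm", "payload": {"steps": [{"claw":-1,"delta_pos":[0.0057,0.0078,0],"delta_rot":[0,0,0]},{"claw":-1,"delta_pos":[0.0115,0.0156,0],"delta_rot":[0,0,0]},{"claw":-1,"delta_pos":[0.016,0.022,0],"delta_rot":[0,0,0]},{"claw":-1,"delta_pos":[0.016,0.022,0],"delta_rot":[0,0,0]}]}}

```text
clock: 12.38
ee_pos: [0.471, -0.1651, 0.1109]
ee_rot: [[-0.904, 0.428, 0.004], [0.428, 0.904, -0.003], [-0.005, -0.001, -1.0]]
ft_force: [6.1, -1.0, 0.5]
gripper_width: 0.0124
gripper_force: 60.4
```

Run:
```python
from h import *
P0=np.array([.4845,-.2495,.1108]);p=np.array(arm.read_state()["ee_pos"]);print("slid",(p-P0)@cy,(p-P0)@cx)
go([P0+cy*.085])
```

```text
slid 0.08551013169505893 0.0008831679250969494
clk 12.375 pos [ 0.471  -0.1651  0.1109] yaz 64.67 F [ 6.06 -1.04  0.54] M [-0.14 -1.21 -0.25] w 0.012449176003299778 gf 60.37071347236633
 target [ 0.4702 -0.1657  0.1108] tool delta [ 0.0004 -0.0009  0.0001]
```

{"api": "move_arm", "payload": {"steps": [{"claw":-1,"delta_pos":[0,0,0],"delta_rot":[0,0,0.16]},{"claw":-1,"delta_pos":[0,0,0],"delta_rot":[0,0,0.32]},{"claw":-1,"delta_pos":[0,0,0],"delta_rot":[0,0,0.48]},{"claw":-1,"delta_pos":[0,0,0],"delta_rot":[0,0,0.64]},{"claw":-1,"delta_pos":[0,0,0],"delta_rot":[0,0,0.8]}]}}

```text
clock: 13.0
ee_pos: [0.4697, -0.1661, 0.1108]
ee_rot: [[-0.317, 0.948, 0.002], [0.948, 0.317, -0.004], [-0.004, 0.001, -1.0]]
ft_force: [2.8, -2.6, 2.2]
gripper_width: 0.0124
gripper_force: 60.6
```

{"api": "move_arm", "payload": {"steps": [{"claw":-1,"delta_pos":[0,0,0],"delta_rot":[0,0,0.12]},{"claw":-0.2,"delta_pos":[0,0,0],"delta_rot":[0,0,0.12]},{"claw":-0.2,"delta_pos":[0,0,0],"delta_rot":[0,0,0.12]},{"claw":-0.2,"delta_pos":[0,0,0],"delta_rot":[0,0,0.12]}]}}

```text
clock: 13.5
ee_pos: [0.4684, -0.1637, 0.1099]
ee_rot: [[-0.209, 0.978, -0.002], [0.978, 0.209, 0.001], [0.001, -0.001, -1.0]]
ft_force: [0.5, 0.6, 0.3]
gripper_width: 0.034
gripper_force: 0.0
```

{"api": "move_arm", "payload": {"steps": [{"claw":-0.2,"delta_pos":[0,0,-0.02],"delta_rot":[0,0,0]},{"claw":-0.2,"delta_pos":[0,0,-0.05],"delta_rot":[0,0,0]},{"claw":-0.2,"delta_pos":[0,0,-0.1],"delta_rot":[0,0,0]},{"claw":-0.2,"delta_pos":[0,0,-0.1],"delta_rot":[0,0,0]},{"claw":-0.2,"delta_pos":[0,0,-0.1],"delta_rot":[0,0,0]}]}}

```text
clock: 14.12
ee_pos: [0.4686, -0.1636, 0.2097]
ee_rot: [[-0.209, 0.978, -0.001], [0.978, 0.209, 0.001], [0.001, -0.001, -1.0]]
ft_force: [-0.3, -0.1, -0.6]
gripper_width: 0.034
gripper_force: 0.0
```

Run:
```python
from h import *
go([[.47,-.165,.21]])
im=snap("side","s6.png");cv2.imwrite("pics/c5.png",cv2.resize(im[230:420,220:370],(474,600))[:,:,::-1])
```

```text
clk 14.125 pos [ 0.4686 -0.1636  0.2097] yaz 12.06 F [-0.32 -0.09 -0.65] M [ 0.    0.06 -0.01] w 0.03403824779520261 gf 0.0
 target [ 0.47  -0.165  0.21 ] tool delta [-0.0017  0.0011 -0.0003]
```

View pics/c5.png

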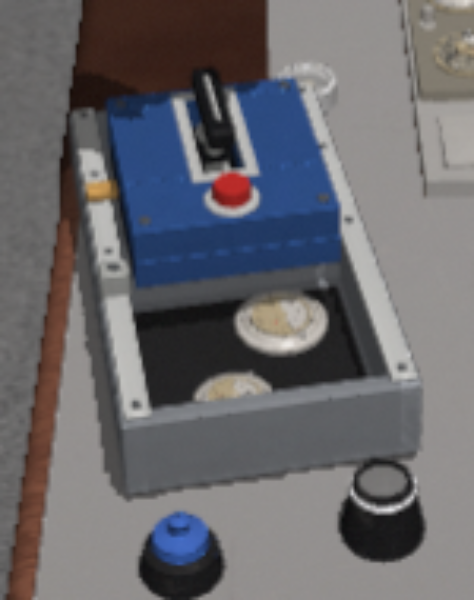

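The cover is open with the handle out and nothing is touching. The cap is at crop (232,190), and the loupe and oil pot still stand. I'll check how far the cover slid, then hand in.

Run:
```python
from h import *
im=cv2.imread("pics/s6.png");hsv=cv2.cvtColor(im,cv2.COLOR_BGR2HSV)[270:310,270:320]
m=cv2.inRange(hsv,(0,150,90),(8,255,255))|cv2.inRange(hsv,(172,150,90),(180,255,255))
v,u=np.nonzero(m);d=(onz("side",(u.mean()+270,v.mean()+270),.086)-onz("side",(302.8,325.6),.086))@cy
print("slid",d)
if d>.079: print(arm.sign_off())
```

```text
slid 0.08460974306021284
the job is handed in; nothing more can be done
None
```

The cover is fully open, measured at about 85 mm of slide. The handle is out and released, the loupe and oil pot looked undisturbed (I didn't re-measure them or the tin), and the job is handed in at about 14 s. Early on, during the approach, the arm briefly pressed on something, probably the instrument beside the work, with a peak reading of about 58 N (about 22 N once still). I backed off at once and couldn't tell whether it passed the 40 N limit.

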